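# Lock the topping canister into its dock

## Robot

A 6-joint arm with a two-finger parallel gripper is mounted at the origin on the work surface. World frame = base frame: x ahead of the robot, y to its left, z up, the work surface at z = 0. Lengths are in m, angles in rad, forces in N, time in s.
With the tool pointing down it reaches from about 0.35 to 0.85 m from the base axis. Payload 8.1 kg.
Tool frame: the origin (TCP) lies between the finger pads; the fingertips stand 25 mm ahead of it and the grasp point (between the pads) lies 6 mm ahead of it; z points along the fingers, y is the line along which they close (so a half turn about z gives the same grasp; the last joint's range is limited). The gripper opens to 93 mm and grips with 3 to 60 N. Pads are 15 mm wide; open, the fingers measure 128 mm over their backs; the gripper's body (75 mm by 188 mm) begins 65 mm behind the grasp point.
Start: joints at [-0.085, 0.13, 1.488, -0, 1.523, -0.085], TCP at [0.6, 0, 0.244] pointing down, gripper open.
Joint ranges: [-2.96, 2.96], [-0.89, 2.26], [0.02, 2.5], [-1.34, 4.48], [0, 2.73], [-2.66, 2.66]. Speed limits (rad/s): [2.39, 2.39, 2.79, 3.14, 3.14, 3.14].

## Interface

Orientations are given as a rotation vector (axis times angle).
In Python, from plant import robot gives the robot as it stands.
- The arm moves only by the tool arm_command, never from a script. Its argument "increments" is text: rows parted by semicolons, each of 5 numbers parted by spaces: the closure, from 0 (fully open) to 1 (shut), then the shift along the tool's x, y, z in mm, then the turn about the tool's z in rad. A call has 1 to 5 rows; each row is the pose to reach, as a shift and turn from the pose commanded when the call began, along the tool's axes at that moment; what a row does not reach only later rows make up. A row lasts 1/10 s, in which the tool goes at most 50 mm and 8.59 degrees, less where a joint would pass 70% of its speed; a pose out of reach is approached as far as the arm can. A call with a gripper value outside its range is refused whole. The fingers move at their own pace and stop on an object; "grip_force" is the grip in N (left out, the last holds). Time passes only in rows, so rows that repeat a pose let the fingers close. It gives the time, the measured TCP pose, the force, the opening and the grip force at its end, in the units of the state.
- robot.read_state(): the state, without advancing time (a new reading comes with each control period).
- robot.read_camera(name): name is "scene" or "side" or "wrist"; returns the picture (384x512x3 uint8, blue, green, red); there is no depth.
- robot.camera_model(name): a dict with "fx", "fy", "cx", "cy" (pixels), "eye" and "rotation" of the camera in the world. Camera axes: x right, y down, z forward; pixel columns grow to the right and rows downward; lengths in m; the calibration is good to about 2 mm. The wrist camera is an equidistant fisheye: a pixel r from the principal point sees the ray r / f radians off the axis. A picture is of the moment at which its call begins: read the wrist's pose just before it. camera_model takes no time and is no camera call; for the wrist camera it gives the pose at the moment of the call.
- robot.close_job(): hands the job in; it is judged then, once.
The state is a dict: "t": time; "q": joint angles; "dq": joint speeds; "joint_torque": joint torques, N m; "tool_pos": TCP position; "orientation": TCP orientation; "force": force on the tool from outside, world axes, zero at the start; "wrist_torque": the same for the moment, N m; "opening": finger opening in m; "gripper_force": force on a finger pad.
Only numpy, scipy, OpenCV 4.12 (cv2) and the standard library are available. Lean on these libraries where they do the work, as an engineer would, in place of code of your own. Each camera call takes 0.05 s, during which the arm holds its last target. There are 200 camera calls.

## Task

Turn the topping canister in its well, without lifting it out, so that its label side squarely faces the window of the reader block. Then swing the open wire bail over the canister and press it down past the sprung rollers until it snaps fully home in its catch; do not fling it. Leave the canister standing in its well, let go of everything, and leave the things around the dock where they are.

Things in the scene. Friction and masses are not known exactly. Their poses are not given: they have to be found in the camera images.
- dock: Fixed steel dock, base plate 150 x 242 mm, 12 mm thick. Origin on the counter under the well's axis; z up. Round well: collar inner radius 39, outer 45, top 30 mm high, floor 12 mm high. Reader block (36 x 44 mm, top 92 mm high) on the -x side. Hinge posts at y = +75, x = +-43 mm, 137 mm high. Catch tower at y = -68 to -136 mm, 74 mm wide, top 114 mm high.
- canister: Loose steel canister, radius 36 mm, 2 mm play in the well, 0.3 to 0.65 kg. Origin: centre of its underside. White lid (radius 37) top is 103 mm up; on it a bar knob 46 mm long (canister's x), 14 wide (its y), 28 high. The paper label, and a tab on the lid's rim (16 wide, to 47 mm from the axis), are on its own -x side. Label facing the reader: its axes are parallel to the dock's.
- label (a point): Middle of the canister's label, on the canister's surface, 36 mm from its axis on its own -x side, 50 mm above its underside.
- window (a point): Middle of the reader block's dark window (30 x 30 mm), which looks along the dock's +x at the canister; 47.5 mm from the well's axis, 62 mm above the counter. Axes as the dock's.
- bail (a joint): Bail angle, rad: 0 closed (level from the hinge towards the dock's -y, over the canister), 1.57 upright, starts at 1.9 to 2.4 (leaning back to +y), stop at 2.6. Friction hinge (0.26 N m; bail 0.16 kg): it stays where left. Its crossbar meets the rollers at about 0.14 and is over the hump below about 0.05; the rollers then push it on to 0. Pressing it over takes 7 to 10 N down on the grip.
- bail_grip (a point): Centre of the bail's grip: black cylinder, radius 9 mm, 44 mm long along the dock's x, flat ends, 190 mm from the hinge axis. Bail: U of 10 mm wire, arms 62 mm apart, 12 mm crossbar 150 mm from the hinge; a neck (10 x 8 mm) carries the grip outside it. Closed: grip centre at dock y = -115, 127 mm high. Pinched by its flat ends from above, it pivots between the pads as the bail swings.
- bail_hinge (a point): Middle of the bail's hinge axis, which runs along the dock's x; 75 mm from the well's axis on the dock's +y side, 127 mm above the counter. Fixed to the dock; axes as the dock's.
- catch (a point): Middle between the catch's two sprung rollers (radius 8 mm, axis along the dock's x; brackets out to x = +-33 mm) on the tower, at dock y = -84 mm, 138 mm high. Pressed by the bail's crossbar they give way up to 8 mm towards the dock's -y, then spring back over it; the crossbar rests at dock y = -75 mm. Axes as the dock's.
- guard (a point): Middle between the tops of two fixed guard cheeks on the tower, at dock y = -119 mm, 149 mm high. They are plates 6 mm thick and 30 mm long (along y), inner faces 56 mm apart (x = +-28 mm), rising from the tower's top. The closed grip lies between them, so fingers pinching its ends do not fit: the last part is pressed from above with shut fingers on top of the grip.
- tray: Bystander: loose steel tray, 200 x 300 mm, with seven small round cakes up to 36 mm high. Origin: centre of its underside.
- server: Bystander: loose cake server (spatula) about 260 mm long, lying on the counter.
- bowl: Bystander: white bowl, rim radius 55 mm, 50 mm high. Origin: centre of its underside.
- jar: Bystander: amber glass jar, radius 32 mm, 90 mm high. Origin: centre of its underside.

How it is judged:
On the way, in this order (a step that is already met when the one before it is completed fails the run):
1. the canister stands in its well with its label facing the reader window (label within 8 mm sideways of the window's middle), the bail still open (above 1 rad) (y of label in the frame of window between -0.008 and 0.008 m and x of label in the frame of window below 0.02 m and z of canister in the frame of dock below 0.016 m and value of joint bail above 1 rad), for 0.2 s.
2. the bail has snapped home under the rollers (below 0.03 rad) (value of joint bail below 0.03 rad), for 0.3 s.
At the end, for the whole second after the job is handed in: The canister stands upright (within 0.06 rad) on the floor of its well (within 4 mm), at rest, with the middle of its label on the reader's side and within 8 mm sideways of the window's middle (about 12 degrees); the bail lies below 0.03 rad under the rollers (y of label in the frame of window between -0.008 and 0.008 m and x of label in the frame of window below 0.02 m and z of canister in the frame of dock below 0.016 m and angle between canister's own z axis and vertical below 0.06 rad and linear speed of canister below 0.02 m/s and value of joint bail below 0.03 rad); the robot touches nothing.
It fails at once if the canister is lifted out of its well (more than 15 mm) (z of canister in the frame of dock above 0.027 m).
It fails at once if the bail is flung shut (faster than 3 rad/s before it reaches the rollers) (value of joint bail above 0.25 rad and velocity of joint bail below -3 rad/s).
It fails at once if a bystander (tray, server, bowl, jar) is moved by more than 30 mm (distance of any of tray, server, bowl, jar from where it was at the start of the episode above 0.03 m).
It also fails if it takes over 64 s, if anything falls off the work surface, if the arm or the gripper's body presses on something with over 40 N, if the wrist force passes 120 N, or if a joint passes its speed limit or range.

## Working session

There is one attempt and no reset: what is moved stays moved. The work goes in short steps, Python scripts to look and compute and a tool call to move; the robot and the scene stay as the last step left them, time stands still between calls to the robot, and variables do not carry over. Pictures are saved under pics/ and viewed, at most 10 in all, crops included, and the job is handed in when it is done.

Besides the shell and the picture viewer there is one more tool, called after "Call:" by a JSON object that holds its "op" and its "data", one argument or row to a line. arm_command: Moves the arm, as the interface text tells. Its arguments: {"type":"object","properties":{"increments":{"type":"string"},"grip_force":{"type":"number"}},"required":["increments"]}

```bash
ls; mkdir -p pics
python3 - <<'E'
from plant import robot
import cv2, numpy as np
s=robot.read_state(); print(s)
for n in ["scene","side","wrist"]:
    m=robot.camera_model(n); print(n,m)
    im=robot.read_camera(n); cv2.imwrite(f"pics/{n}0.png",im)
a=cv2.imread("pics/scene0.png");b=cv2.imread("pics/side0.png")
cv2.imwrite("pics/both0.png",cv2.resize(np.vstack([a,b]),(800,1200))[:600]); 
cv2.imwrite("pics/s1.png",cv2.resize(a,(800,600)));cv2.imwrite("pics/s2.png",cv2.resize(b,(800,600)))
E
```

```text
pics
{'t': 0.0, 'q': array([-8.54277801e-02,  1.31157023e-01,  1.48928902e+00, -1.59124312e-05,
        1.52301225e+00, -8.53989693e-02]), 'dq': array([-0.00075101,  0.00160571,  0.00086532, -0.00022777, -0.00137177,
        0.00169675]), 'joint_torque': array([-1.61290725e-03, -5.59853125e+01, -4.91755986e+01,  7.67333270e-02,
        3.59135563e-02, -2.97389461e-04]), 'tool_pos': array([5.99464714e-01, 4.58915159e-05, 2.42584547e-01]), 'orientation': array([-2.22047043e+00, -2.22040818e+00,  1.90610249e-03]), 'force': array([-0.14372451, -0.58101037,  0.23985177]), 'wrist_torque': array([-0.0079362 , -0.04960908,  0.02272373]), 'gripper_force': 0.0, 'opening': 0.09354727599331678}
scene {'fx': 432.0955131130151, 'fy': 432.0955131130151, 'cx': 252.2495267943649, 'cy': 193.84929965111144, 'eye': array([ 1.2033258 , -0.13725935,  1.1824465 ]), 'rotation': array([-2.09289007, -1.68338845,  0.45734531])}
side {'fx': 369.9262614318562, 'fy': 369.9262614318562, 'cx': 252.26645661769385, 'cy': 188.29468877524997, 'eye': array([0.54501433, 0.8209429 , 0.72215066]), 'rotation': array([-0.07548455,  2.79303264, -1.41102299])}
wrist {'fx': 297.3186396354542, 'fy': 297.3186396354542, 'cx': 256.45164130305824, 'cy': 187.98843244331542, 'eye': array([0.60021745, 0.07669133, 0.3822253 ]), 'rotation': array([ 2.86261166e+00,  2.04643691e-04, -1.96552222e-03])}
```

View pics/s1.png

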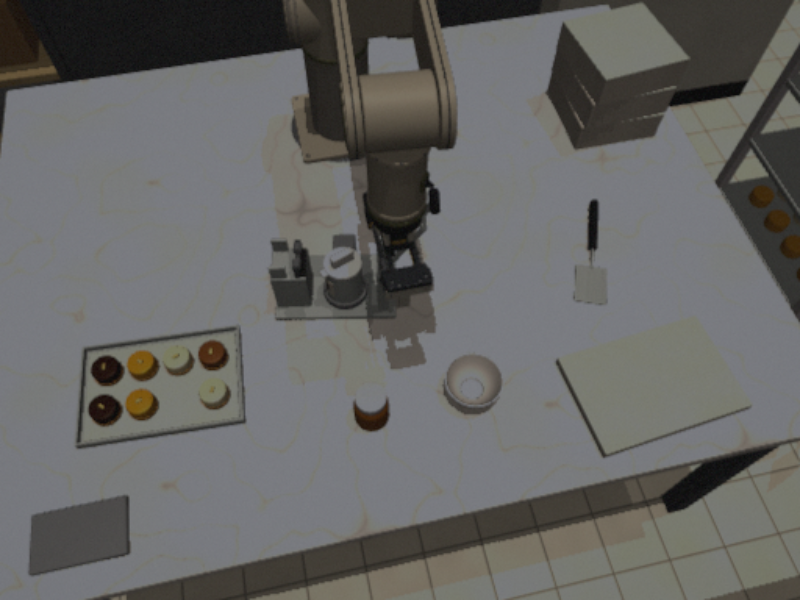

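View pics/s2.png

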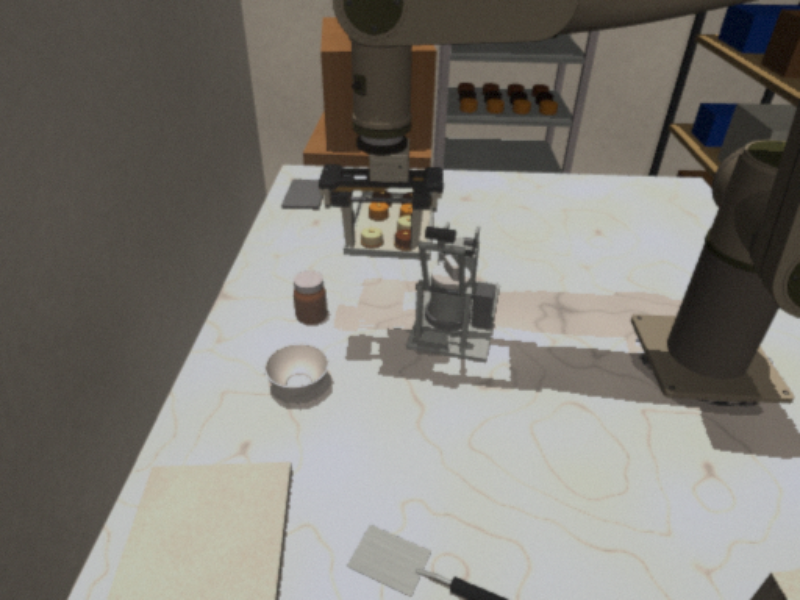

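View pics/wrist0.png

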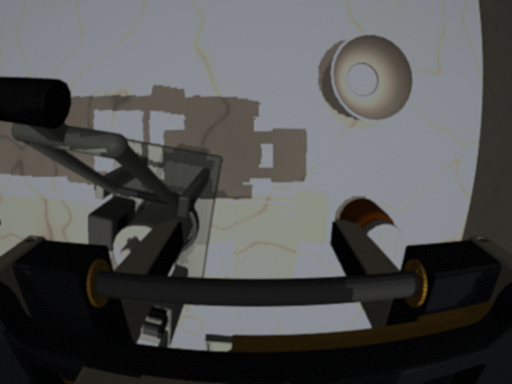

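The scene view (800 px wide) shows the dock near (335,280), catch tower on the left (world -y) and the bail on the right, with the canister's lid and knob at (343,260). The side view shows the bail grip at (440,235). In the wrist view the bail grip is at (30,100), right beside the gripper. Next I'll zoom in to measure.

```bash
cat > h.py <<'E'
import numpy as np, cv2
from scipy.spatial.transform import Rotation as R
from plant import robot
def ray(m,p):
    u=(p[0]-m["cx"])/m["fx"]; v=(p[1]-m["cy"])/m["fy"]
    return np.array(m["eye"]),R.from_rotvec(m["rotation"]).as_matrix()@np.array([u,v,1.])
def wray(m,p):
    d=np.array([p[0]-m["cx"],p[1]-m["cy"]]);r=np.hypot(*d);t=r/m["fx"]
    c=np.array([*(d/r*np.sin(t)),np.cos(t)])
    return np.array(m["eye"]),R.from_rotvec(m["rotation"]).as_matrix()@c
def plane(e,d,z): return e+d*(z-e[2])/d[2]
def cross(rs):
    A=np.zeros((3,3));b=np.zeros(3)
    for e,d in rs:
        d=d/np.linalg.norm(d);P=np.eye(3)-np.outer(d,d);A+=P;b+=P@e
    x=np.linalg.solve(A,b)
    return x,[np.linalg.norm(np.cross(x-e,d/np.linalg.norm(d))) for e,d in rs]
def proj(m,X):
    c=R.from_rotvec(m["rotation"]).as_matrix().T@(np.array(X)-m["eye"])
    return np.array([m["cx"]+m["fx"]*c[0]/c[2],m["cy"]+m["fy"]*c[1]/c[2]])
E
python3 - <<'E'
from h import *
a=cv2.imread("pics/scene0.png");b=cv2.imread("pics/side0.png")
f=lambda i:cv2.convertScaleAbs(i,alpha=1.6,beta=10)
c=cv2.resize(f(a[135:215,165:285]),None,fx=6.6,fy=6.6,interpolation=cv2.INTER_CUBIC)
cv2.imwrite("pics/c1.png",c)
c=cv2.resize(f(b[135:235,250:330]),None,fx=6,fy=6,interpolation=cv2.INTER_CUBIC)
cv2.imwrite("pics/c2.png",c)
E
```

```text
(no output)
```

View pics/c1.png

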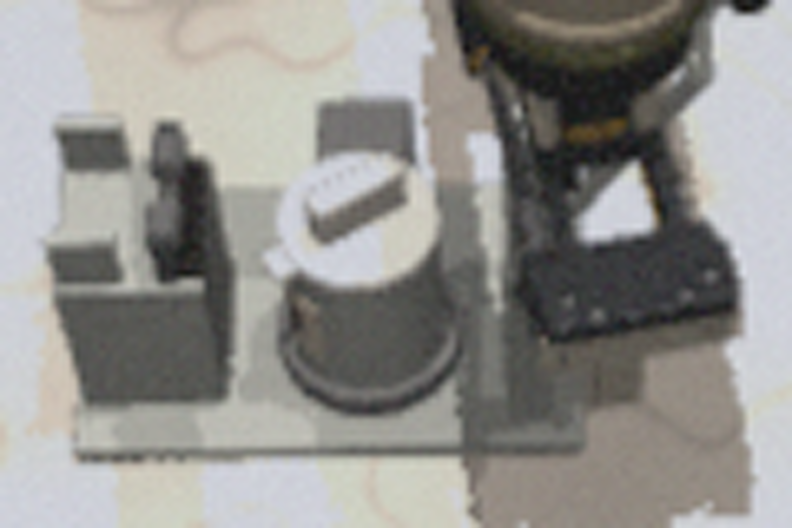

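View pics/c2.png

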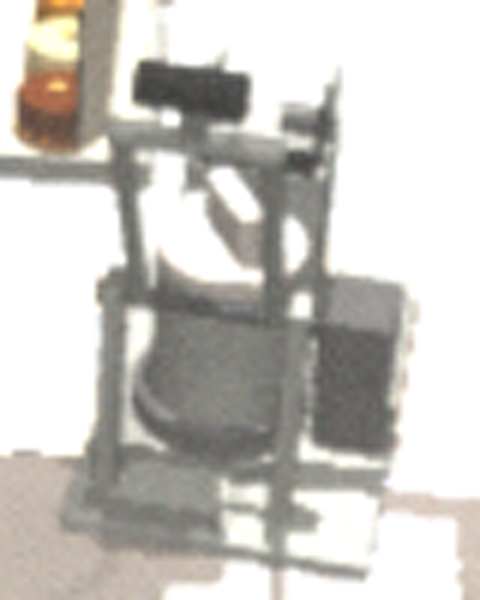

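The scene crop (6.6x, offset 165,135) shows the lid centred at about (358,218), the tab at (275,262), the knob from (312,215) to (405,178), and the plate's front edge from (75,435) to (583,432). The side crop (6x, offset 250,135) shows the bail grip from (135,82) to (248,95).

Run:
```python
from h import *
np.set_printoptions(precision=4,suppress=True)
S=robot.camera_model("scene");D=robot.camera_model("side");W=robot.camera_model("wrist")
s=lambda x,y:ray(S,(165+(x+.5)/6.6-.5,135+(y+.5)/6.6-.5))
d=lambda x,y:ray(D,(250+(x+.5)/6-.5,135+(y+.5)/6-.5))
a=cv2.imread("pics/scene0.png")
# lid white mask
g=cv2.cvtColor(a,cv2.COLOR_BGR2HSV)[155:180,205:233]
print("plate front ",plane(*s(75,433),.012),plane(*s(583,430),.012), "bottom",plane(*s(75,458),0),plane(*s(583,452),0))
print("side plate  +y corners",plane(*d(65,520),.012),plane(*d(365,570),.0))
print("lid c",plane(*s(358,218),.115),"L",plane(*s(277,218),.115),"R",plane(*s(440,218),.115),"tab",plane(*s(272,263),.115))
print("knob top near edge",plane(*s(316,211),.143),plane(*s(404,174),.143), "foot",plane(*s(320,241),.115),plane(*s(404,200),.115))
print("lid cross", cross([s(358,218),d(228,248)]))
print("catch tower near-left top corner",plane(*s(58,291),.114),plane(*s(205,291),.114))
print("tower foot",plane(*s(82,402),.012),plane(*s(222,398),.012))
print("reader top",plane(*s(320,103),.092),plane(*s(413,103),.092))
print("guards tops",plane(*s(58,125),.149),plane(*s(124,122),.149),plane(*s(48,243),.149),plane(*s(117,238),.149))
for x in (0.45,.5,.55): pass
w=lambda x,y:wray(W,(x,y))
print("grip near end: wrist/side",cross([w(48,100),d(191,88)]), cross([w(58,102),d(137,84)]))
```

```text
plate front  [ 0.4987 -0.2215  0.012 ] [0.5483 0.0134 0.012 ] bottom [ 0.5051 -0.2242  0.    ] [0.5534 0.0123 0.    ]
side plate  +y corners [0.5521 0.0174 0.012 ] [0.4081 0.0309 0.    ]
lid c [ 0.4766 -0.0752  0.115 ] L [ 0.4688 -0.1109  0.115 ] R [ 0.4845 -0.0391  0.115 ] tab [ 0.4923 -0.1171  0.115 ]
knob top near edge [ 0.4881 -0.0943  0.143 ] [ 0.4769 -0.0528  0.143 ] foot [ 0.4853 -0.0941  0.115 ] [ 0.4714 -0.0532  0.115 ]
lid cross (array([ 0.4766, -0.0746,  0.1121]), [np.float64(0.0016542903464431935), np.float64(0.0016542903464432054)])
catch tower near-left top corner [ 0.4861 -0.2123  0.114 ] [ 0.5    -0.1485  0.114 ]
tower foot [ 0.4825 -0.2161  0.012 ] [ 0.4945 -0.1508  0.012 ]
reader top [ 0.3926 -0.0799  0.092 ] [ 0.402  -0.0369  0.092 ]
guards tops [ 0.4221 -0.1989  0.149 ] [ 0.4267 -0.17    0.149 ] [ 0.484 -0.211  0.149] [ 0.4878 -0.1814  0.149 ]
grip near end: wrist/side (array([0.5133, 0.0823, 0.2866]), [np.float64(0.0062490393885919395), np.float64(0.006249039388591909)]) (array([0.5298, 0.0821, 0.2919]), [np.float64(0.00043963377728905385), np.float64(0.0004396337772889838)])
```

Measurements agree with each other. The well axis is at about (0.4766,-0.075), and the dock yaw is about -0.205, taken from the plate, tower and reader edges. The canister x axis is at about 108°, from both the tab and the knob. The bail is at about 2.06 rad. The canister therefore needs a turn of about -120° (world). I'll move above the knob, clear of the bail.

Call:
{"op": "arm_command", "data": {
  "increments": "0.55 -35 0 0 -0.1; 0.55 -70 -10 0 -0.2; 0.55 -75 -50 0 -0.3; 0.55 -75 -90 0 -0.31; 0.55 -75 -123 0 -0.31",
  "grip_force": 20
}}

```text
t: 0.65
tool_pos: [0.4751, -0.0753, 0.2428]
orientation: [-1.851, -2.536, 0.001]
force: [0.1, -0.3, 1.0]
opening: 0.0575
gripper_force: 0.0
```

Run:
```python
from h import *
robot.read_camera("side")
im=robot.read_camera("wrist");W=robot.camera_model("wrist");s=robot.read_state();print(s["tool_pos"],s["orientation"],s["opening"],W)
cv2.imwrite("pics/w1.png",cv2.convertScaleAbs(im,alpha=1.6,beta=10))
```

```text
[ 0.47371502 -0.0748935   0.24274342] [-1.85166303e+00 -2.53529140e+00  1.72604538e-03] 0.04980758040844562 {'fx': 297.3186396354542, 'fy': 297.3186396354542, 'cx': 256.45164130305824, 'cy': 187.98843244331542, 'eye': array([ 0.45122045, -0.0019169 ,  0.38232309]), 'rotation': array([2.83166219, 0.4415811 , 0.05896759])}
```

View pics/w1.png

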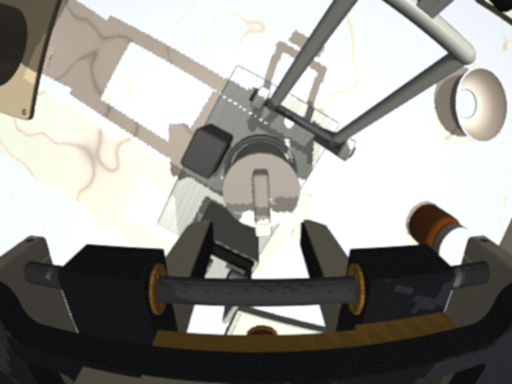

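The wrist view shows the knob upright in the image at about (262,200), aligned with the fingers. The tab points down at (263,230), and the hinge posts are at (259,97) and (346,150). I'll check the knob position and the dock yaw.

Run:
```python
from h import *
np.set_printoptions(precision=4,suppress=True)
W={'fx':297.3186,'cx':256.4516,'cy':187.9884,'eye':np.array([0.45122045,-0.0019169,0.38232309]),'rotation':np.array([2.83166219,0.4415811,0.05896759])}
f=lambda x,y,z:plane(*wray(W,(x,y)),z)
S=robot.camera_model("scene")
sk=ray(S,(165+357/6.6,135+192/6.6))
print("knob cross",cross([wray(W,(261.5,201)),sk]))
print("knob ends",f(261,170,.143),f(262.5,231,.143))
print("lid c",f(262,190,.115))
a,b=f(258,98,.137),f(347,150,.137);print("posts",a,b,np.arctan2(*(b-a)[1::-1]))
a,b=f(237,66,.012),f(160,222,.012);print("plate edge -x",a,b,np.arctan2((a-b)[0],(a-b)[1]))
print("hinge axis wrist arm root",f(270,105,.127),f(332,140,.127))
print("crossbar ends ",)
```

```text
knob cross (array([ 0.4803, -0.0756,  0.1399]), [np.float64(0.0022029815052873533), np.float64(0.0022029815052873464)])
knob ends [ 0.4704 -0.0513  0.143 ] [ 0.4886 -0.103   0.143 ]
lid c [ 0.4795 -0.0751  0.115 ]
posts [0.4501 0.0041 0.137 ] [ 0.5357 -0.0128  0.137 ] -0.19491539078532377
plate edge -x [0.4128 0.0377 0.012 ] [ 0.3694 -0.191   0.012 ] 0.18773242429379036
hinge axis wrist arm root [0.4616 0.0017 0.127 ] [ 0.5228 -0.0095  0.127 ]
crossbar ends
```

Call:
{"op": "arm_command", "data": {
  "increments": "0.55 -2.5 4.5 25 0; 0.55 -2.5 4.5 50 0; 0.55 -2.5 4.5 75 0; 0.55 -2.5 4.5 90 0; 0.55 -2.5 4.5 98 0"
}}

```text
t: 1.25
tool_pos: [0.4816, -0.0757, 0.144]
orientation: [-1.851, -2.536, 0.001]
force: [0.6, 0.8, 0.7]
opening: 0.0417
gripper_force: 0.0
```

Call:
{"op": "arm_command", "data": {
  "increments": "0.85 0 0 0 0; 1 0 0 0 0; 1 0 0 0 0; 1 0 0 0 0; 1 0 0 0 0"
}}

```text
t: 1.75
tool_pos: [0.4819, -0.0763, 0.1463]
orientation: [1.852, 2.538, -0.001]
force: [-4.5, -1.7, 5.1]
opening: 0.0144
gripper_force: 19.9
```

Call:
{"op": "arm_command", "data": {
  "increments": "1 0 -2 0 0; 1 0 -2 0 0.12; 1 0 -2 0 0.25; 1 0 -2 0 0.38; 1 0 -2 0 0.5"
}}

```text
t: 2.25
tool_pos: [0.4797, -0.0767, 0.1462]
orientation: [-2.427, -1.995, 0.001]
force: [-6.8, -0.8, 8.3]
opening: 0.015
gripper_force: 22.1
```

Call:
{"op": "arm_command", "data": {
  "increments": "1 0 0 0 0.13; 1 0 0 0 0.26; 1 0 0 0 0.39; 1 0 0 0 0.52; 1 0 0 0 0.65"
}}

```text
t: 2.75
tool_pos: [0.4799, -0.0769, 0.1467]
orientation: [2.936, 1.115, -0.001]
force: [-7.9, -1.0, 11.0]
opening: 0.0156
gripper_force: 22.7
```

Call:
{"op": "arm_command", "data": {
  "increments": "1 0 0 0 0.13; 1 0 0 0 0.26; 1 0 0 0 0.39; 1 0 0 0 0.52; 1 0 0 0 0.65"
}}

```text
t: 3.25
tool_pos: [0.4801, -0.0767, 0.1469]
orientation: [3.139, 0.12, 0.0]
force: [-6.2, 0.3, 12.0]
opening: 0.0176
gripper_force: 23.7
```

Call:
{"op": "arm_command", "data": {
  "increments": "1 0 0 0 0.13; 1 0 0 0 0.26; 1 0 0 0 0.28; 1 0 0 0 0.28; 1 0 0 0 0.28"
}}

```text
t: 3.75
tool_pos: [0.4801, -0.0766, 0.1469]
orientation: [3.126, -0.311, 0.0]
force: [-8.3, 0.6, 11.4]
opening: 0.0178
gripper_force: 23.6
```

The opening grew from 14.4 to 17.8 mm, so the canister lags behind the pads. I'm also pressing on the lid, so I'll ease up, grip harder and look.

Call:
{"op": "arm_command", "data": {
  "increments": "1 0 0 -3 0; 1 0 0 -3 0; 1 0 0 -3 0; 1 0 0 -3 0; 1 0 0 -3 0",
  "grip_force": 50
}}

```text
t: 4.25
tool_pos: [0.4799, -0.0765, 0.1481]
orientation: [-3.126, 0.312, 0.001]
force: [-0.5, 0.2, -5.9]
opening: 0.014
gripper_force: 49.0
```

Run:
```python
from h import *
a=robot.read_camera("scene");b=robot.read_camera("side")
f=lambda i:cv2.convertScaleAbs(i,alpha=1.6,beta=10)
cv2.imwrite("pics/raw_s2.png",a);cv2.imwrite("pics/raw_d2.png",b)
c=cv2.resize(f(a[135:215,180:270]),None,fx=6,fy=6,interpolation=cv2.INTER_CUBIC)
c2=cv2.resize(f(b[145:225,268:308]),None,fx=6,fy=6,interpolation=cv2.INTER_CUBIC)
cv2.imwrite("pics/c3.png",np.hstack([c,c2]))
```

```text
(no output)
```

View pics/c3.png

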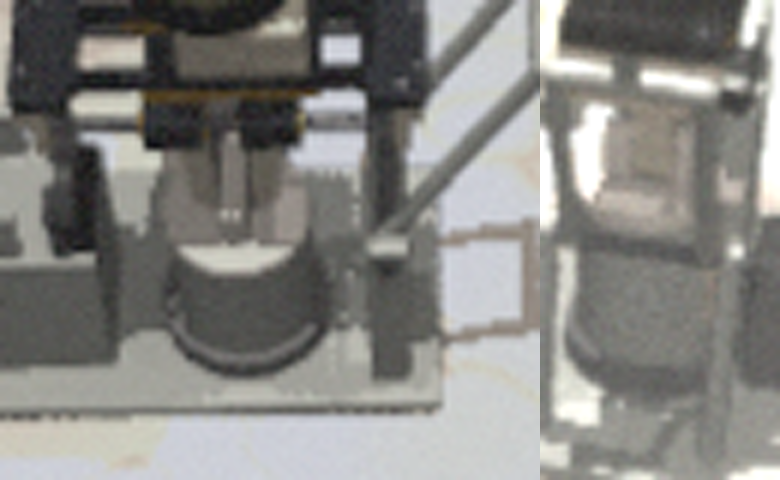

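The scene crop shows the knob's end facing the camera, straight between the fingers. The opening is back to 14 mm, so the knob is squared to the pads at -11.4°, in line with the dock. I'll release and rise.

Call:
{"op": "arm_command", "data": {
  "increments": "0.8 0 0 2 0; 0.6 0 0 2 0; 0.55 0 0 2 0; 0.55 0 0 2 0; 0.55 0 0 2 0",
  "grip_force": 20
}}

```text
t: 4.85
tool_pos: [0.4804, -0.0766, 0.1469]
orientation: [3.126, -0.312, 0.001]
force: [0.2, -0.4, -0.2]
opening: 0.0411
gripper_force: 0.0
```

Call:
{"op": "arm_command", "data": {
  "increments": "0.55 0 0 -15 0; 0.55 0 0 -40 0; 0.55 0 0 -80 0; 0.55 0 0 -120 0; 0.55 0 0 -150 0"
}}

```text
t: 5.35
tool_pos: [0.4806, -0.0767, 0.3009]
orientation: [3.125, -0.312, 0.006]
force: [1.7, 0.0, 0.5]
opening: 0.042
gripper_force: 0.0
```

Run:
```python
from h import *
robot.read_camera("side")
im=robot.read_camera("wrist");W=robot.camera_model("wrist");s=robot.read_state();print(s["tool_pos"],s["orientation"],s["opening"],W)
cv2.imwrite("pics/raw_w2.png",im)
cv2.imwrite("pics/raw_d3.png",robot.read_camera("side"))
im=cv2.convertScaleAbs(im,alpha=1.6,beta=10)
b=cv2.imread("pics/raw_d3.png")
c2=cv2.resize(cv2.convertScaleAbs(b[125:221,250:325],alpha=1.6,beta=10),(300,384),interpolation=cv2.INTER_CUBIC)
cv2.imwrite("pics/w2.png",np.hstack([im,c2[:,:288]]))
```

```text
[ 0.48239443 -0.07718423  0.3036654 ] [ 3.12438144 -0.31218883  0.01564749] 0.04195758931689905 {'fx': 297.3186396354542, 'fy': 297.3186396354542, 'cx': 256.45164130305824, 'cy': 187.98843244331542, 'eye': array([ 0.55646447, -0.0918035 ,  0.44397082]), 'rotation': array([ 1.871384  , -2.28722514, -0.30798312])}
```

View pics/w2.png

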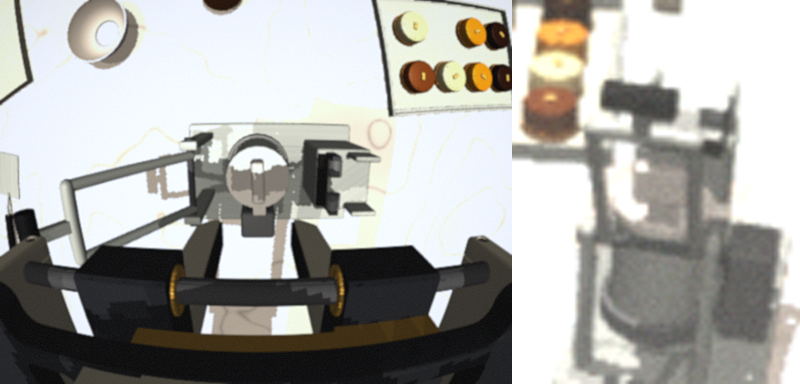

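The combined view shows the knob upright at (258,185), pointing at the reader block at (258,222). The plate edges are parallel to the image, so the label is square. The bail is still open, with its grip at (20,230). Next I'll measure the grip from the side and scene views.

Run:
```python
from h import *
np.set_printoptions(precision=4,suppress=True)
S=robot.camera_model("scene");D=robot.camera_model("side")
yaw=-.2;X=np.array([np.cos(yaw),np.sin(yaw),0]);Y=np.array([-np.sin(yaw),np.cos(yaw),0])
w=np.array([.4785,-.0765,0]);H=w+.075*Y+[0,0,.127]
a=robot.read_camera("scene");b=cv2.imread("pics/raw_d3.png")
cv2.imwrite("pics/raw_s3.png",a)
def dark(im,m,rad,thr):
    p=proj(m,H+.19*np.array([0,0,np.sin(2.06)])-.19*np.cos(2.06)*Y);x,y=p.astype(int)
    g=im[y-rad:y+rad,x-rad:x+rad].max(2);print(p);
    n,l,st,c=cv2.connectedComponentsWithStats((g<thr).astype(np.uint8))
    for i in range(1,n):
        if st[i,4]>15: print(st[i],c[i]+[x-rad,y-rad])
    return 
for t in (35,50): print("side");dark(b,D,20,t);print("scene");dark(a,S,20,t)
e,d=ray(D,(250+191/6,135+89/6));P=e+d*((H-e)@X)/(d@X);print(P,np.linalg.norm(P-H),(P-H)@Y,P[2]-.127,np.arctan2(P[2]-.127,-(P-H)@Y))
```

```text
side
[280.4699 148.4345]
scene
[276.8544 128.9871]
[19 13  6 16 84] [277.381  128.6905]
side
[280.4699 148.4345]
[ 13  18  18   9 102] [282.0196 149.9608]
scene
[276.8544 128.9871]
[18 13  7 16 93] [277.3978 128.5269]
[0.5067 0.0627 0.2784] 0.16557463327782299 0.06703525653071524 0.1513976009286368 1.9876267357414112
```

Run:
```python
from h import *
np.set_printoptions(precision=4,suppress=True)
S=robot.camera_model("scene");D=robot.camera_model("side")
yaw=-.2;X=np.array([np.cos(yaw),np.sin(yaw),0]);Y=np.array([-np.sin(yaw),np.cos(yaw),0])
w=np.array([.4785,-.0765,0]);H=w+.075*Y+[0,0,.127]
P,r=cross([ray(S,(277.4,128.6)),ray(D,(282.0,149.9))])
v=P-H;print(P,r,"dock x",v@X,"r",np.hypot(v@Y,v[2]),"ang",np.arctan2(v[2],-v@Y))
for a in np.arange(2.1,.25,-.15): print(round(a,2),H-.19*np.cos(a)*Y+[0,0,.19*np.sin(a)])
s=robot.read_state();print(s["tool_pos"],s["q"])
```

```text
[0.5078 0.0868 0.2921] [np.float64(0.00031338991785589786), np.float64(0.00031338991785598763)] dock x -0.003742258961894469 r 0.18849697660587172 ang 2.0739623633372317
2.1 [0.5125 0.091  0.291 ]
1.95 [0.5074 0.0659 0.3035]
1.8 [0.502  0.0393 0.312 ]
1.65 [0.4964 0.0117 0.3164]
1.5 [ 0.4907 -0.0162  0.3165]
1.35 [ 0.4851 -0.0438  0.3124]
1.2 [ 0.4797 -0.0705  0.3041]
1.05 [ 0.4746 -0.0956  0.2918]
0.9 [ 0.4699 -0.1187  0.2758]
0.75 [ 0.4658 -0.1392  0.2565]
0.6 [ 0.4622 -0.1567  0.2343]
0.45 [ 0.4594 -0.1707  0.2096]
0.3 [ 0.4573 -0.1809  0.1831]
[ 0.4807 -0.0767  0.2983] [-0.2637 -0.1991  1.7114  0.      1.6264  1.5063]
```

The two views cross within 0.3 mm: grip at (0.508,0.087,0.292), radius 188 mm (190 nominal), angle 2.07. I'll go up, turn the tool so it closes along dock x, and move over the grip.

Call:
{"op": "arm_command", "data": {
  "increments": "0.25 0 0 -45 -0.14; 0.25 0 0 -90 -0.28; 0.25 0 0 -100 -0.42; 0.25 0 0 -105 -0.56; 0.25 0 0 -105 -0.7"
}}

```text
t: 6.05
tool_pos: [0.48, -0.0766, 0.4014]
orientation: [-3.041, -0.787, 0.001]
force: [-0.8, -0.4, 0.6]
opening: 0.0691
gripper_force: 0.0
```

Call:
{"op": "arm_command", "data": {
  "increments": "0.25 0 0 0 -0.14; 0.25 0 0 0 -0.28; 0.25 0 0 0 -0.42; 0.25 0 0 0 -0.56; 0.25 0 0 0 -0.7"
}}

```text
t: 6.55
tool_pos: [0.4796, -0.0765, 0.3999]
orientation: [-2.585, -1.781, 0.003]
force: [0.9, 0.2, -0.4]
opening: 0.0699
gripper_force: 0.0
```

Call:
{"op": "arm_command", "data": {
  "increments": "0.25 0 0 0 -0.14; 0.25 0 0 0 -0.17; 0.25 0 0 0 -0.17; 0.25 0 0 0 -0.17"
}}

```text
t: 6.95
tool_pos: [0.4798, -0.0765, 0.4005]
orientation: [-2.432, -1.986, 0.002]
force: [-0.1, 0.4, -0.1]
opening: 0.0695
gripper_force: 0.0
```

Call:
{"op": "arm_command", "data": {
  "increments": "0.25 40 -4 0 0; 0.25 80 -4 0 0; 0.25 120 -4 0 0; 0.25 155 -4 0 0; 0.25 166 -4 0 0"
}}

```text
t: 7.45
tool_pos: [0.5091, 0.0898, 0.4009]
orientation: [-2.429, -1.99, 0.001]
force: [-0.4, -0.4, -0.5]
opening: 0.07
gripper_force: 0.0
```

Call:
{"op": "arm_command", "data": {
  "increments": "0.25 0 0 20 0; 0.25 0 0 50 0; 0.25 0 0 80 0; 0.25 0 0 103 0; 0.25 0 0 103 0"
}}

```text
t: 7.95
tool_pos: [0.5072, 0.0861, 0.2943]
orientation: [-2.43, -1.985, 0.01]
force: [0.2, -0.3, -0.6]
opening: 0.0696
gripper_force: 0.0
```

Run:
```python
from h import *
s=robot.read_state();print(s["tool_pos"],s["force"])
a=robot.read_camera("scene");b=robot.read_camera("side")
f=lambda i:cv2.convertScaleAbs(i,alpha=1.6,beta=10)
c=cv2.resize(f(a[90:170,240:310]),None,fx=5,fy=5,interpolation=cv2.INTER_CUBIC)
c2=cv2.resize(f(b[90:170,240:320]),None,fx=5,fy=5,interpolation=cv2.INTER_CUBIC)
cv2.imwrite("pics/g.png",np.hstack([c,c2]))
```

```text
[0.50718124 0.08610997 0.29428738] [ 0.21779622 -0.32502098 -0.64465424]
```

View pics/g.png

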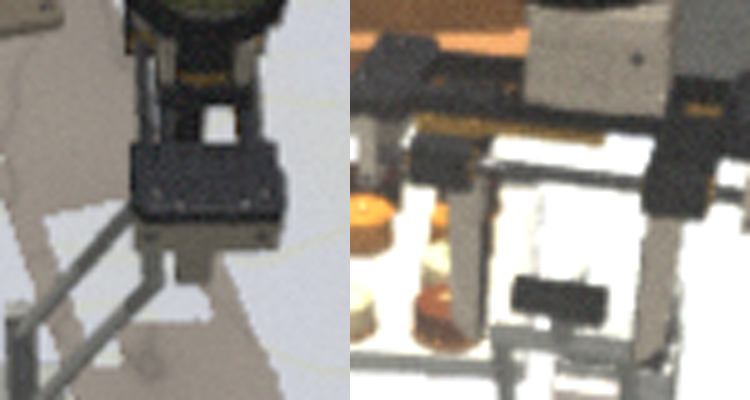

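The side crop shows the black grip at (558,302), centred between the two fingers at (470,…) and (655,…). I'll pinch it.

Call:
{"op": "arm_command", "data": {
  "increments": "0.5 0 0 0 0; 0.7 0 0 0 0; 0.7 0 0 0 0; 0.7 0 0 0 0; 0.7 0 0 0 0",
  "grip_force": 12
}}

```text
t: 8.55
tool_pos: [0.5088, 0.0874, 0.2994]
orientation: [-2.431, -1.989, -0.0]
force: [-6.2, 2.1, 5.2]
opening: 0.0437
gripper_force: 12.0
```

Call:
{"op": "arm_command", "data": {
  "increments": "0.7 -21 -2 -10 0; 0.7 -42 -2 -17 0; 0.7 -65 -2 -22 0; 0.7 -87 -2 -23.5 0; 0.7 -110 -2 -22.5 0"
}}

```text
t: 9.05
tool_pos: [0.4867, -0.0212, 0.3228]
orientation: [2.429, 1.987, 0.006]
force: [9.1, -0.1, -1.3]
opening: 0.0441
gripper_force: 12.0
```

Call:
{"op": "arm_command", "data": {
  "increments": "0.7 -22.5 0 3.5 0; 0.7 -44.5 0 10 0; 0.7 -65.5 0 19 0; 0.7 -85 0 30 0; 0.7 -103.5 0 44 0"
}}

```text
t: 9.55
tool_pos: [0.4662, -0.1235, 0.2789]
orientation: [2.428, 1.985, 0.004]
force: [7.7, -0.2, 1.8]
opening: 0.0442
gripper_force: 12.0
```

Call:
{"op": "arm_command", "data": {
  "increments": "0.7 -16.5 0 15.5 0; 0.7 -31 0 33 0; 0.7 -43 0 52 0; 0.7 -51 0 67 0; 0.7 -51 0 67 0"
}}

```text
t: 10.05
tool_pos: [0.4561, -0.1741, 0.2097]
orientation: [2.43, 1.984, 0.002]
force: [8.7, -4.5, -0.9]
opening: 0.044
gripper_force: 12.0
```

Call:
{"op": "arm_command", "data": {
  "increments": "0.4 0 0 0 0; 0.3 0 0 0 0; 0.25 0 0 0 0; 0.25 0 0 -30 0; 0.25 0 0 -65 0"
}}

```text
t: 10.55
tool_pos: [0.4535, -0.1711, 0.2741]
orientation: [-2.429, -1.987, 0.003]
force: [0.9, -1.0, 0.4]
opening: 0.0691
gripper_force: 0.0
```

Call:
{"op": "arm_command", "data": {
  "increments": "1 -3 1 0 0; 1 -3 1 0 0; 1 -3 1 0 0; 1 -3 1 0 0; 1 -3 1 0 0"
}}

```text
t: 11.05
tool_pos: [0.4546, -0.1747, 0.2739]
orientation: [-2.431, -1.987, 0.001]
force: [0.4, 0.2, -0.4]
opening: 0.0346
gripper_force: 0.0
```

Run:
```python
from h import *
s=robot.read_state();print(s["tool_pos"],s["opening"])
b=robot.read_camera("side");cv2.imwrite("pics/raw_d4.png",b)
a=robot.read_camera("scene")
f=lambda i:cv2.convertScaleAbs(i,alpha=1.6,beta=10)
c=cv2.resize(f(a[130:205,160:260]),None,fx=4,fy=4,interpolation=cv2.INTER_CUBIC)
c2=cv2.resize(f(b[130:205,245:345]),None,fx=4,fy=4,interpolation=cv2.INTER_CUBIC)
cv2.imwrite("pics/p.png",np.hstack([c,c2]))
```

```text
[ 0.45456272 -0.1747499   0.27392   ] 0.03458403852466285
```

View pics/p.png

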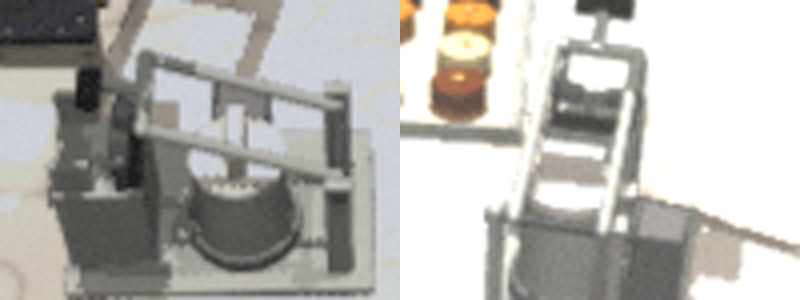

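The picture shows the bail standing open at about 0.4 rad and staying there, with the canister still square underneath. The tower and guards are clear. I'll shut the fingers and press from above.

Call:
{"op": "arm_command", "data": {
  "increments": "1 -1 2 0 0; 1 -2 2 5 0; 1 -3 2 15 0; 1 -3 2 25 0; 1 -3 2 35 0"
}}

```text
t: 11.65
tool_pos: [0.4561, -0.1784, 0.2387]
orientation: [-2.432, -1.988, 0.001]
force: [0.9, -0.6, 0.7]
opening: 0.0003
gripper_force: 0.5
```

Call:
{"op": "arm_command", "data": {
  "increments": "1 -1 0 9 0; 1 -2.5 0 18 0; 1 -4 0 27 0; 1 -5 0 36 0; 1 -6 0 45 0"
}}

```text
t: 12.15
tool_pos: [0.4552, -0.1844, 0.1944]
orientation: [2.432, 1.988, 0.0]
force: [-1.5, -0.4, 0.3]
opening: 0.0004
gripper_force: 0.3
```

Call:
{"op": "arm_command", "data": {
  "increments": "1 -1 0 8 0; 1 -2 0 16 0; 1 -3 0 24 0; 1 -4 0 31 0; 1 -4 0 36 0"
}}

```text
t: 12.65
tool_pos: [0.4547, -0.1884, 0.1598]
orientation: [2.432, 1.988, 0.0]
force: [-14.7, 8.2, 41.1]
opening: 0.0006
gripper_force: 20.5
```

Call:
{"op": "arm_command", "data": {
  "increments": "1 0 0 2 0; 1 0 0 2 0; 1 0 0 2 0"
}}

```text
t: 12.95
tool_pos: [0.4548, -0.1884, 0.1602]
orientation: [2.431, 1.988, 0.0]
force: [-13.4, 6.3, 27.2]
opening: 0.0004
gripper_force: 13.7
```

The tool bottomed at tip height 0.135, which is the closed grip's top (0.136). I'll withdraw and check by triangulation.

Call:
{"op": "arm_command", "data": {
  "increments": "1 0 0 -10 0; 1 0 0 -40 0; 1 0 0 -80 0; 1 0 0 -120 0; 1 0 0 -160 0"
}}

```text
t: 13.45
tool_pos: [0.4543, -0.1881, 0.3182]
orientation: [-2.432, -1.988, 0.0]
force: [-0.2, -1.1, -0.7]
opening: 0.0002
gripper_force: 0.0
```

Call:
{"op": "arm_command", "data": {
  "increments": "1 30 0 -40 0; 1 70 0 -60 0; 1 110 0 -80 0; 1 140 0 -80 0; 1 140 0 -80 0"
}}

```text
t: 13.95
tool_pos: [0.4831, -0.048, 0.3977]
orientation: [2.428, 1.993, 0.003]
force: [0.2, -0.4, -0.4]
opening: 0.0006
gripper_force: 0.0
```

Run:
```python
from h import *
np.set_printoptions(precision=4,suppress=True)
S=robot.camera_model("scene");D=robot.camera_model("side")
yaw=-.2;X=np.array([np.cos(yaw),np.sin(yaw),0]);Y=np.array([-np.sin(yaw),np.cos(yaw),0])
H=np.array([.4775,-.0765,0])+.075*Y+[0,0,.127]
print(robot.read_state()["tool_pos"],robot.read_state()["force"])
G=H-.19*Y
for n,m in (("scene",S),("side",D)):
    im=robot.read_camera(n);cv2.imwrite(f"pics/end_{n}.png",im)
    p=proj(m,G);print(n,"expected closed",p,"at .1 rad",proj(m,H-.19*np.cos(.1)*Y+[0,0,.019]))
    x,y=p.astype(int);r=18
    for t in (30,40,50):
        k,l,st,c=cv2.connectedComponentsWithStats((im[y-r:y+r,x-r:x+r].max(2)<t).astype(np.uint8))
        for i in range(1,k):
            if st[i,4]>20: print(t,st[i]+[x-r,y-r,0,0,0],c[i]+[x-r,y-r])
a=cv2.imread("pics/end_scene.png")
# lid blob and tab direction
p=proj(S,[.4775,-.0765,.115]).astype(int);print("lid",p)
g=cv2.cvtColor(a,cv2.COLOR_BGR2GRAY)[p[1]-16:p[1]+16,p[0]-18:p[0]+18]
for row in g[::1]: print(" ".join(f"{v:3d}" for v in row))
```

```text
[ 0.4831 -0.048   0.3977] [ 0.2304 -0.3884 -0.423 ]
scene expected closed [179.1715 166.1081] at .1 rad [178.571  162.4175]
30 [177 159   6  11  51] [179.3725 164.1961]
40 [177 158   7  13  65] [179.5538 163.6923]
50 [174 155  10  16  99] [179.101  161.4848]
50 [174 170  23  14 120] [186.6917 179.4   ]
50 [173 172  10   6  47] [177.5957 174.8936]
side expected closed [294.2926 151.3597] at .1 rad [294.727  146.2333]
50 [284 159  16   4  33] [291.303  160.8788]
lid [218 167]
118 117 117 119 116 119 120 121 120 121 121 120 112  77  44  42  44  43  51  59  46  44  44  44  45  46  53  88 121 120 120 121 121 121 119 120
119 118 117 119 120 118 119 119 120 121 122 119 111  70  43  43  44  43  47  52  43  44  42  42  46  43  48  82 115 106 115  98 105 117 101 106
118 118 120 118 118 120 121 120 118 120 120 120 111  68  44  45  45  45  51  60  44  46  46  42  46  44  41  63  93  87  96  86  91  98  88  91
118 119 118 117 119 118 120 119 121 120 120 120 110  57  44  44  45  44  49  55  45  45  44  43  44  44  40  56  85  85  87  86  88  85  87  87
103 104 105 105 106 105 107 107 105 105  91  
[... 3286 characters left out ...]
 104  90  88  67  40  41  49  54  67  84  89  93 109 107  98  69  69  62  55  54  49  46  44  41  38  41  35  41  47  50  49
 58  91  92  92  97  94  89  84  63  42  37  39  43  46  52  65  76  80  81  80  60  59  59  47  45  43  40  40  43  40  41  34  35  43  47  51
 61  89  90  89  91  89  88  79  58  36  39  41  40  40  45  46  50  48  51  48  45  48  48  44  39  41  40  41  40  40  37  36  30  39  45  52
 63  91  91  96  99  91  88  71  58  37  37  39  36  44  44  41  42  43  46  47  43  43  44  41  44  40  43  41  39  39  40  36  36  44  60  49
 61  91  92  95 100  91  86  65  57  32  34  41  38  44  45  43  49  48  46  48  46  42  39  42  41  40  41  40  41  40  40  39  41  51  68  48
```

Run:
```python
from h import *
D=robot.camera_model("side");S=robot.camera_model("scene")
yaw=-.2;X=np.array([np.cos(yaw),np.sin(yaw),0]);Y=np.array([-np.sin(yaw),np.cos(yaw),0])
H=np.array([.4775,-.0765,0])+.075*Y+[0,0,.127]
b=cv2.imread("pics/end_side.png").max(2);a=cv2.imread("pics/end_scene.png").max(2)
for an in (0,.05,.1,.15):
  v=-np.cos(an)*Y+[0,0,np.sin(an)]
  print(an,"crossbar side",proj(D,H+.15*v),"scene near arm at 110mm (arm +x)",proj(S,H+.11*v+.031*X),"scene arm -x",proj(S,H+.11*v-.031*X),"grip side",proj(D,H+.19*v))
print("side rows 140-168, cols 285-303");
for y in range(140,168): print(y,b[y,282:306])
for X0 in [proj(S,H-.11*Y+.031*X),proj(S,H-.11*Y-.031*X)]:
  x,y=X0.round().astype(int);print("scene col",x,"row from",y-10,a[y-10:y+8,x-1:x+2].mean(1).round())
```

```text
0 crossbar side [292.24130606 157.83400275] scene near arm at 110mm (arm +x) [205.93064479 174.57676624] scene arm -x [206.71180869 157.19823405] grip side [294.29263036 151.3596932 ]
0.05 crossbar side [292.41757611 155.76445728] scene near arm at 110mm (arm +x) [205.80993782 173.5385871 ] scene arm -x [206.59693764 156.12167394] grip side [294.52042991 148.77377131]
0.1 crossbar side [292.57501093 153.74499976] scene near arm at 110mm (arm +x) [205.78376373 172.49401122] scene arm -x [206.57430298 155.038796  ] grip side [294.72615681 146.24215684]
0.15 crossbar side [292.71308429 151.77987312] scene near arm at 110mm (arm +x) [205.85326206 171.44564427] scene arm -x [206.64498318 153.95230506] grip side [294.9091235  143.76979308]
side rows 140-168, cols 285-303
140 [184 187 188 185 183 185 183 187 181 182 188 183 183 187 185 184 184 185
 184 183 186 187 184 182]
141 [187 188 182 182 176 178 186 182 184 185 185 187 180 187 188 185 184 187
 182 185 185 187 186 187]
142 [186 184 182 173 146 150 182 184 186 182 185 184 189 185 185 184 184 184
 182 187 183 183 185 185]
143 [185 184 17
[... 2099 characters left out ...]
56  56  56  56  52  60
  81 122 122  99  65  95]
164 [104  92  84  83  73  76  78  77  73  74  76  73  73  75  80  79  79  86
  94 125 111  85  71 104]
165 [146 135 124 119 107 111 113 102  99  87  84  80  72  75  76  75  74  84
 112 126 106  77  69 108]
166 [164 164 163 164 161 165 168 142 135 113 105  94  85  85  78  77  75  89
 118 125  99  75  65 115]
167 [127 128 126 129 128 142 154 129 117 119 115 110 111 111  98  78  71  75
  77  78  74  63  70 122]
scene col 206 row from 165 [109. 104. 107. 111. 112. 105.  99.  86.  89.  93.  76.  71.  87.  94.
  90.  86.  84.  81.]
scene col 207 row from 147 [126. 125. 125. 124. 125. 125. 126. 125. 108. 102.  90.  70. 109. 125.
 125. 124. 113. 111.]
```

The side view puts the crossbar at row ~158.3 (157.8 expected when closed, 155.8 at 0.05 rad). The scene view puts the arm at row ~157.1 (157.2 expected). The bail is home, so I'm handing in.

```bash
python3 -c "
from plant import robot
print(robot.close_job())"
```

```text
the job is handed in; nothing more can be done
None
```

I turned the canister so its label faces the reader window, pressed the bail home under the rollers, let go of everything and handed the job in at about 14 s; the hand-in gave no verdict, but both camera views showed the bail closed.

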